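# Weigh down two pouch cells for their soak

## Task

Two freshly filled pouch cells, a large and a small one, lie in dark grey trays and must be pressed for their overnight soak: lay on each cell the red-brown insulating plate of its size, squarely over the cell's raised pocket, then stand a steel knob weight upright in the middle of each plate, the larger weight on the larger plate and the smaller weight on the smaller plate. Bare steel must never touch a pouch cell, so each plate goes on before its weight. Set everything down gently, without letting it drop or shifting the pouch cells in their trays, and leave the round cell and the small flat metal cell that stand among the parts as they are.

Things in the scene. Friction and masses are not known exactly. Their poses are not given: they have to be found in the camera images.
- cell_large: The larger pouch cell, silver foil, flat and loose in a fixed dark grey tray (150 x 104 mm, floor 4 mm, rim 8 mm above the bench). Sealed outline 96 (x) x 74 (y) mm, 1.6 mm thick; raised flat pocket 76 (x) x 58 (y) mm centred on the origin, top 6 mm above the underside; two tabs reach 18 mm out at +x. Origin: centre of the underside, 4 mm above the bench; z up. 60 g.
- cell_small: The smaller pouch cell, same make, in a tray of the same kind and size. Sealed outline 64 (x) x 50 (y) mm; raised flat pocket 50 (x) x 36 (y) mm centred on the origin, top 6 mm above the underside; two tabs reach 18 mm out at +x. Origin: centre of the underside, 4 mm above the bench; z up. 30 g.
- plate_large: The larger insulating plate: a plain red-brown phenolic slab, 72 (x) x 54 (y) x 12 (z) mm, lying flat on the bench at the start. Origin: centre of the underside. About 65 g. It belongs on the larger pouch cell, long side along the cell's x, either way round.
- plate_small: The smaller insulating plate: a plain red-brown phenolic slab, 48 (x) x 34 (y) x 12 (z) mm, lying flat on the bench at the start. Origin: centre of the underside. About 30 g. It belongs on the smaller pouch cell, long side along the cell's x, either way round.
- weight_large: The larger weight: a bright steel cylinder standing upright, 38 mm in diameter and 45 mm high, with a 16 mm neck and a knob 26 mm in diameter on top, 66 mm high in all. Origin: centre of the underside; z up along its axis. About 0.5 kg.
- weight_small: The smaller weight: a bright steel cylinder standing upright, 28 mm in diameter and 33 mm high, with a 12 mm neck and a knob 20 mm in diameter on top, 50 mm high in all. Origin: centre of the underside; z up along its axis. About 0.2 kg.
- round_cell: A cylindrical cell with a dark green sleeve, standing upright among the parts, 21 mm in diameter, 70 mm high. Origin: centre of the underside. Leave it standing where it is.
- flat_cell: A small prismatic cell in a plain aluminium can, lying flat among the parts, 50 (x) x 34 (y) x 10 (z) mm, black end with two contacts at +x. Origin: centre of the underside. Not a plate; leave it where it is.
Things that resemble listed ones, but are neither listed nor needed, are in the scene too. Leave any green look-alike of the flat_cell alone.

How it is judged:
On the way, in this order (a step that is already met when the one before it is completed fails the run):
1. one insulating plate lies on the pocket of the pouch cell of its size (((horizontal distance between plate_large and cell_large below 0.01 m and angle between the x axis of plate_large and the x axis of cell_large, either way round below 0.2 rad and z of plate_large in the frame of cell_large between 0.003 and 0.009 m and angle between plate_large's own z axis and vertical below 0.1 rad) or (horizontal distance between plate_small and cell_small below 0.01 m and angle between the x axis of plate_small and the x axis of cell_small, either way round below 0.2 rad and z of plate_small in the frame of cell_small between 0.003 and 0.009 m and angle between plate_small's own z axis and vertical below 0.1 rad))), for 0.2 s.
2. both insulating plates lie on the pouch cells of their size (horizontal distance between plate_large and cell_large below 0.01 m and angle between the x axis of plate_large and the x axis of cell_large, either way round below 0.2 rad and z of plate_large in the frame of cell_large between 0.003 and 0.009 m and angle between each of plate_large, plate_small's own z axis and vertical below 0.1 rad and horizontal distance between plate_small and cell_small below 0.01 m and angle between the x axis of plate_small and the x axis of cell_small, either way round below 0.2 rad and z of plate_small in the frame of cell_small between 0.003 and 0.009 m), for 0.2 s.
At the end, for the whole second after the job is handed in: Plates flat on the pouch cells of their size, within 10 mm and 0.2 rad; weights upright on the plates of their size, within 10 mm of centre; all released, at rest; pouch cells moved under 20 mm; round and flat cells moved under 30 mm, tilted under 0.2 rad (all of step 2 and horizontal distance between weight_large and plate_large below 0.01 m and z of weight_large in the frame of plate_large between 0.009 and 0.015 m and angle between each of weight_large, weight_small's own z axis and vertical below 0.1 rad and horizontal distance between weight_small and plate_small below 0.01 m and z of weight_small in the frame of plate_small between 0.009 and 0.015 m and linear speed of each of plate_large, plate_small, weight_large, weight_small below 0.02 m/s and distance of each of cell_large, cell_small from where it was at the start of the episode below 0.02 m and distance of each of round_cell, flat_cell from where it was at the start of the episode below 0.03 m and angle between each of round_cell, flat_cell's own z axis and vertical below 0.2 rad); the robot touches nothing.
It fails at once if a steel weight touches a pouch cell (contact force between any of weight_large, weight_small and cell_large above 0.3 N or contact force between any of weight_large, weight_small and cell_small above 0.3 N).
It fails at once if a plate or weight is dropped (falling free at over 0.5 m/s, a fall of more than about 12 mm) ((linear speed of plate_large above 0.5 m/s and contact force between plate_large and the fingers below 0.02 N) or (linear speed of plate_small above 0.5 m/s and contact force between plate_small and the fingers below 0.02 N) or (linear speed of weight_large above 0.5 m/s and contact force between weight_large and the fingers below 0.02 N) or (linear speed of weight_small above 0.5 m/s and contact force between weight_small and the fingers below 0.02 N)).
It fails at once if the round cell or the flat cell is knocked over or carried off ((angle between round_cell's own z axis and vertical above 0.5 rad or distance of round_cell from where it was at the start of the episode above 0.06 m) or (angle between flat_cell's own z axis and vertical above 0.5 rad or distance of flat_cell from where it was at the start of the episode above 0.06 m)).
It also fails if it takes over 112 s, if anything falls off the work surface, if the arm or the gripper's body presses on something with over 40 N, if the wrist force passes 120 N, or if a joint passes its speed limit or range.

## Robot

A 6-joint arm with a two-finger parallel gripper is mounted at the origin on the work surface. World frame = base frame: x ahead of the robot, y to its left, z up, the work surface at z = 0. Lengths are in m, angles in rad, forces in N, time in s.
With the tool pointing down it reaches from about 0.3 to 0.85 m from the base axis. Payload 4.2 kg.
Tool frame: the origin (TCP) lies midway between the tips of the shut fingers; the grasp point (between the pads) lies 19 mm behind it; z points along the fingers, y is the line along which they close (so a half turn about z gives the same grasp; the last joint's range is limited). The gripper opens to 91 mm and grips with 3 to 60 N. Pads are 32 mm wide; open, the fingers measure 118 mm over their backs; the gripper's body (76 mm by 178 mm) begins 60 mm behind the grasp point.
Start: joints at [-1.159, 0.32, 1.565, -0, 1.257, -0.02], TCP at [0.241, -0.522, 0.214] pointing down, gripper open.
Joint ranges: [-3.11, 3.11], [-0.84, 2.01], [0.21, 2.61], [-1.34, 4.49], [0.05, 2.63], [-2.56, 2.56]. Speed limits (rad/s): [2.57, 2.57, 3.14, 3.14, 3.14, 3.14].

## Interface

Orientations are given as a unit quaternion [w, x, y, z].
In Python, from plant import manip gives the robot as it stands. The module is installed in compiled form; this text tells all that it offers.
- The arm moves only by the tool move_arm, never from a script. Its argument "series" is a list of rows, each a list of 5 numbers: the shift along the tool's x, y, z normalised to -1 to 1, where 1 is 50 mm, then the turn about the tool's z normalised to -1 to 1, where 1 is 0.08 rad, then the opening, from -1 (shut) to 1 (fully open). In form: [[dx, dy, dz, yaw, jaw], ...]. A call has 1 to 20 rows; each row shifts and turns the commanded pose from where the row before left it, along the tool's axes as they then stand; what a row does not reach is not made up. A row lasts 1/8 s, in which the tool goes at most 62.5 mm and 10.7 degrees, less where a joint would pass 70% of its speed; a pose out of reach is approached as far as the arm can. A call with a number of a shift or a turn outside -1 to 1 is refused whole. A call with a gripper value outside its range is refused whole. The fingers move at their own pace and stop on an object; "grip_force" is the grip in N (left out, the last holds). Time passes only in rows, so rows that do not move let the fingers close. It gives the time, the measured TCP pose, the force, the opening and the grip force at its end, in the units of the state.
- manip.observe(): the state, without advancing time (a new reading comes with each control period).
- manip.grab_frame(name): name is "scene" or "top"; returns the picture (384x512x3 uint8, red, green, blue); there is no depth.
- manip.calibration(name): a dict with "camera_matrix" (3x3 intrinsics, pixels), "k1" (the pictures are not rectified: a ray, as slopes to the right and down, at radius r is drawn at 1 + k1 r^2 times it, then the intrinsics apply), "R" (3x3) and "t" (3): a world point X has camera coordinates R X + t. Camera axes: x right, y down, z forward; pixel columns grow to the right and rows downward; lengths in m; the calibration is good to about 2 mm. A picture is of the moment at which its call begins. calibration takes no time and is no camera call.
- manip.finish_job(): hands the job in; it is judged then, once.
The state is a dict: "clock": time; "joint_positions": joint angles; "joint_vel": joint speeds; "tau": joint torques, N m; "tcp_pos": TCP position; "orientation": TCP orientation; "contact_force": force on the tool from outside, world axes, zero at the start; "moment": the same for the moment, N m; "gripper_width": finger opening in m; "grasp_force": force on a finger pad.
Only numpy, scipy, OpenCV 4.12 (cv2) and the standard library are available. Lean on these libraries where they do the work, as an engineer would, in place of code of your own. Each camera call takes 0.05 s, during which the arm holds its last target. There are 200 camera calls.

## Working session

There is one attempt and no reset: what is moved stays moved. The work goes in short steps, Python scripts to look and compute and a tool call to move; the robot and the scene stay as the last step left them, time stands still between calls to the robot, and variables do not carry over. Pictures are saved under pics/ and viewed, at most 14 in all, crops included, and the job is handed in when it is done.

Besides the shell and the picture viewer there is one more tool, called after "Request:" as name([rows], argument=value, ...), one row to a line, values as JSON. move_arm: Moves the arm, as the interface text tells. Scaled input: -1 to 1 covers 50 mm each way for a shift and 0.08 rad each way for a turn. Its arguments: {"type":"object","properties":{"series":{"type":"array","items":{"type":"array","items":{"type":"number","minimum":-1,"maximum":1}}},"grip_force":{"type":"number"}},"required":["series"]}

```bash
mkdir -p pics; python3 - <<'E'
from plant import manip
import cv2
for n in("scene","top"):
    im=manip.grab_frame(n); cv2.imwrite(f"pics/{n}0.png",im[:,:,::-1]); c=manip.calibration(n); print(n,c)
s=manip.observe(); print(s)
E
```

```text
scene {'camera_matrix': array([[463.33747253,   0.        , 253.17286521],
       [  0.        , 463.33747253, 195.40180941],
       [  0.        ,   0.        ,   1.        ]]), 'k1': -0.13635436020197284, 'R': array([[ 2.89617106e-01,  9.57142561e-01,  2.22568189e-04],
       [ 7.20495332e-01, -2.17858085e-01, -6.58349703e-01],
       [-6.30086032e-01,  1.90829695e-01, -7.52712176e-01]]), 't': array([-0.17017976, -0.33846858,  1.5143478 ])}
top {'camera_matrix': array([[444.83620055,   0.        , 253.02634496],
       [  0.        , 444.83620055, 194.57393913],
       [  0.        ,   0.        ,   1.        ]]), 'k1': -0.061394509905629675, 'R': array([[-0.08753635, -0.99614404, -0.00586928],
       [-0.97472383,  0.08686682, -0.20583392],
       [ 0.20555008, -0.01229702, -0.97856934]]), 't': array([0.04475811, 0.5008501 , 1.10089604])}
{'clock': 0.1, 'joint_positions': array([-1.15899232e+00,  3.20209888e-01,  1.56556353e+00, -4.54544229e-06,
        1.25737707e+00, -2.00134650e-02]), 'joint_vel': array([-9.72556765e-04, -1.21841170e-03, -1.05428345e-03,  6.78380362e-04,
       -2.76103139e-06, -2.22330175e-03]), 'tau': array([ 2.21284822e-04, -4.13331842e+01, -2.32510257e+01,  7.28228688e-02,
        4.22100874e-02, -5.91236380e-05]), 'tcp_pos': array([ 0.24046193, -0.52180874,  0.21321221]), 'orientation': array([-7.63600860e-04,  9.76781667e-01,  2.14235776e-01, -1.53732688e-04]), 'contact_force': array([-0.45328125,  0.27898963, -0.55364093]), 'moment': array([ 0.05683387, -0.01482711, -0.01260838]), 'grasp_force': 0.0, 'gripper_width': 0.09129192450470937}
```

View pics/top0.png

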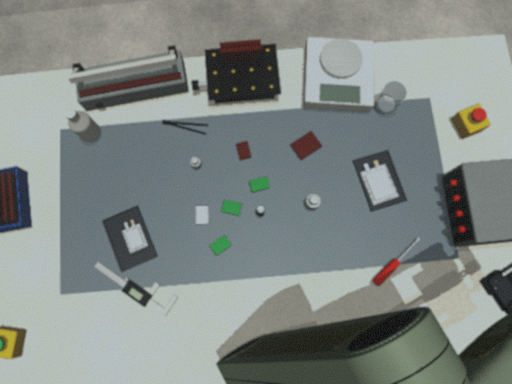

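View pics/scene0.png

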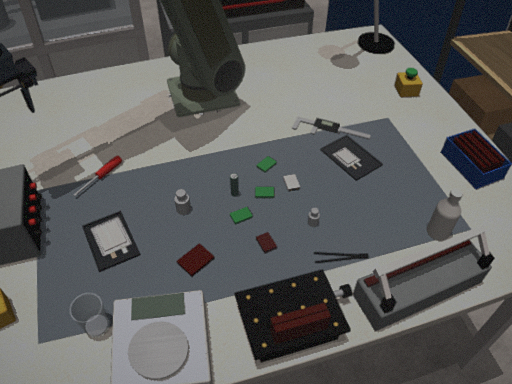

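The top view shows the large plate at (306,146), the small plate at (243,150), the large cell at (379,182) and the small cell at (134,236). The large weight is at (313,201), the small weight at (195,162), the round cell at (260,210) and the flat cell at (202,215). The scene view shows the same layout.

```bash
cat > h.py <<'E'
from plant import manip
import cv2, numpy as np
def ray(n,uv,z):
    c=manip.calibration(n); k=c["camera_matrix"]
    d=cv2.undistortPoints(np.float64(uv).reshape(-1,1,2),k,np.array([c["k1"],0,0,0.]))[:,0]
    o=-c["R"].T@c["t"]; w=np.c_[d,np.ones(len(d))]@c["R"]
    return o+w*((z-o[2])/w[:,2])[:,None]
def proj(n,X):
    c=manip.calibration(n)
    return cv2.projectPoints(np.float64(X).reshape(-1,1,3),cv2.Rodrigues(c["R"])[0],c["t"],c["camera_matrix"],np.array([c["k1"],0,0,0.]))[0][:,0]
def rect(P):
    (c,s,a)=cv2.minAreaRect(np.float32(P[:,:2]*1000)); 
    if s[0]<s[1]: s=s[::-1]; a+=90
    return np.round(c,1),np.round(s,1),round((a+90)%180-90,1)
def blobs(n,m,z,amin,box=None):
    m=m.astype(np.uint8)
    if box: q=np.zeros_like(m); x0,y0,x1,y1=box; q[y0:y1,x0:x1]=m[y0:y1,x0:x1]; m=q
    for c in cv2.findContours(m,cv2.RETR_EXTERNAL,cv2.CHAIN_APPROX_NONE)[0]:
        if cv2.contourArea(c)>amin:
            print(n,c[:,0].mean(0).round(1),cv2.contourArea(c),*rect(ray(n,c[:,0],z)))
E
python3 - <<'E'
from h import *
for n in("top","scene"):
    im=cv2.imread(f"pics/{n}0.png"); h=cv2.cvtColor(im,cv2.COLOR_BGR2HSV); H,S,V=cv2.split(h)
    cell=((130,125,470,290) if n=="top" else (45,130,445,290)); cell=(80,100,440,270) if n=="top" else (60,130,420,290)
    print("plates"); blobs(n,((H<10)|(H>170))&(S>90),0.012,60,cell)
    print("dark tray"); blobs(n,(V<62),0.006,600,cell)
    print("bright"); blobs(n,(V>125)&(S<60),0.010,40,cell)
a=cv2.imread("pics/top0.png"); b=cv2.imread("pics/scene0.png")
def z(im,x,y,s=25): return cv2.resize(im[y-s:y+s,x-s:x+s],(260,260),interpolation=cv2.INTER_CUBIC)
cv2.imwrite("pics/z.png",np.vstack([np.hstack([z(a,379,182,32),z(a,134,236,32),z(a,306,170,45)]),np.hstack([z(b,112,240,35),z(b,348,156,35),z(b,225,205,60)])]))
E
```

```text
plates
top [391.3 265.2] 96.5 [ 289.8 -343.3] [45.3 21. ] -56.4
top [243. 150.] 136.0 [638.4  16.4] [44.7 28. ] 8.6
top [305.8 145. ] 384.5 [ 637.6 -156.3] [67.7 49.1] -61.5
dark tray
bright
top [419.1 266.3] 229.5 [ 284.1 -413.3] [115.6  18.3] 84.5
top [ 99.5 255.3] 454.0 [374.7 428.1] [93.1 90.3] 19.2
top [133.4 235. ] 460.5 [431.  326.5] [82.4 51.3] 18.5
top [377.7 181.2] 933.0 [ 519.7 -340.6] [115.8  74.2] 14.3
top [192.7 160.5] 83.5 [618.7 154.1] [46.4 35.2] -21.2
top [281.6 199.7] 25444.0 [484.4 -87.6] [812.6 358.7] 85.0
top [436.4 125.2] 262.0 [ 660.8 -522.9] [164.2  28.9] -10.4
top [386.2 103.9] 129.5 [ 736.1 -398.2] [46.  30.3] 85.3
top [340.5 102.2] 179.5 [ 753.2 -266.9] [196.   18.2] 85.1
top [185.3 110.6] 3295.5 [778.  153.3] [630.1  76. ] -89.9
plates
scene [371.2 280.5] 68.0 [811.2 211.9] [28.7 19.4] -84.7
scene [403.6 269. ] 92.5 [807.9 297.8] [93.3 10.4] -84.3
scene [195.7 259.6] 560.0 [ 638.8 -156.3] [71.9 55.4] -61.2
scene [266.  242.2] 188.5 [639.   15.7] [47.6 32.2] 8.9
scene [108.1 166.9] 216.0 [ 270.9 -325.6] [91.1 32.6] -51.7
dark tray
scene [291.3 283.8] 801.5 [748.7  35.2] [188.   52.7] 72.9
scene [110.1 241.1] 2044.5 [ 520.7 -345.2] [155.2 103.8] 11.6
scene [350.9 157.1] 1340.5 [424.5 339.1] [152.9 108.5] 18.7
bright
scene [373.2 269. ] 1580.0 [799.1 243.5] [249.6  88.6] 89.9
scene [111.4 238.8] 860.5 [ 520.5 -340.3] [111.5  72.9] 13.6
scene [291.3 181.2] 137.5 [468.4 142.8] [47.6 32.6] -3.9
scene [ 86.8 167.6] 351.5 [ 249.9 -389.7] [88.1 75.4] -67.6
scene [347.5 158. ] 218.0 [432.  325.6] [78.7 48.2] 17.1
scene [412.2 140.2] 295.0 [430.7 541. ] [121.5  66.2] -15.6
scene [212.9 146. ] 2274.5 [251.1 -17.9] [599.8  97.4] 89.8
scene [ 89.  139.8] 1157.5 [ 137.7 -353.2] [214.  149.6] 89.4
```

View pics/z.png

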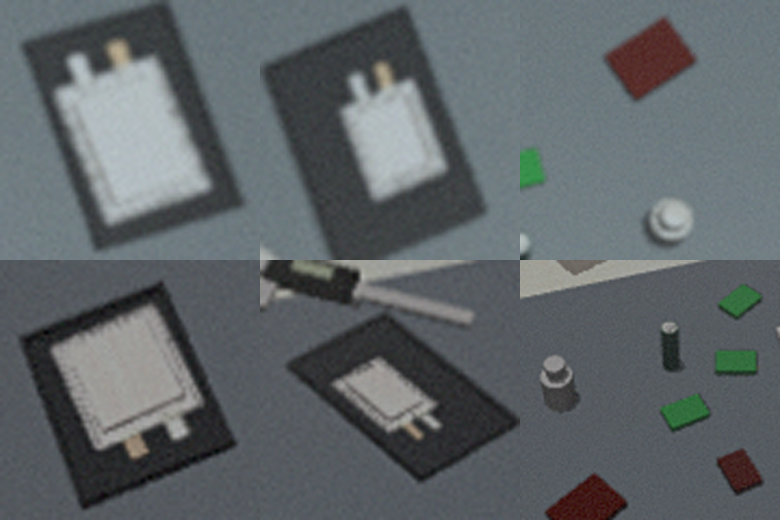

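The crops show both cells with their tabs pointing along world +x, and the knob weight at about (314.5,199.5) in the top view and (180.5,195) in the scene view.

```bash
cat >> h.py <<'E'
def tri(a,b):
    A=[];B=[]
    for n,uv in(("top",a),("scene",b)):
        p=ray(n,[uv],0)[0]; q=ray(n,[uv],.2)[0]; d=(q-p)/np.linalg.norm(q-p); M=np.eye(3)-np.outer(d,d); A.append(M);B.append(M@p)
    return np.linalg.solve(sum(A),sum(B))
def goto(x,y,ang,z):
    """mm, deg of tool x axis; prints yaw units, then shift units in turned tool axes"""
    s=manip.observe(); q=s["orientation"]; p=s["tcp_pos"]*1000
    a=np.degrees(2*np.arctan2(q[2],q[1])); d=(ang-a+90)%180-90; t=np.radians(a+d)
    X=np.array([np.cos(t),np.sin(t)]); Y=np.array([np.sin(t),-np.cos(t)]); e=np.array([x,y])-p[:2]
    print("tcp",p.round(1),"ang",a.round(1),"q6",s["joint_positions"][5].round(2),"| yaw units",round(-np.radians(d)/.08,2),"dx dy dz units",(e@X/50).round(2),(e@Y/50).round(2),round((p[2]-z)/50,2))
E
python3 - <<'E'
from h import *
for n in("top","scene"):
    im=cv2.imread(f"pics/{n}0.png"); H,S,V=cv2.split(cv2.cvtColor(im,cv2.COLOR_BGR2HSV))
    print(n)
    for b,z in (((345,150,410,212),.0056),((100,205,160,272),.0056)) if n=="top" else (((80,210,142,268),.0056),((318,135,385,180),.0056)):
        sub=V[b[1]:b[3],b[0]:b[2]]; 
        for t in (110,125,140) if n=="top" else (95,110,125): blobs(n,(V>t),z,150,b)
        blobs(n,V<(75 if n=="top" else 62),.006,600,b)
for x0,y0 in((313,200),(195,161),(260,210)):
    im=cv2.imread("pics/top0.png"); print(cv2.cvtColor(im,cv2.COLOR_BGR2GRAY)[y0-12:y0+13,x0-11:x0+12]) if x0<300 else 0
a=cv2.imread("pics/top0.png"); b=cv2.imread("pics/scene0.png")
def z(im,x,y,s=16):
    return cv2.resize(im[y-s:y+s,x-s:x+s],(380,290),interpolation=cv2.INTER_CUBIC)
cv2.imwrite("pics/z2.png",np.vstack([np.hstack([z(a,313,200),z(a,195,161)]),np.hstack([z(b,182,202),z(b,314,216)])]))
print("psu",ray("scene",[[43,250],[40,180]],0).round(3),ray("top",[[443,170],[452,243]],.1).round(3))
E
```

```text
top
top [377.9 181.1] 992.5 [ 520.3 -342.2] [116.9  77.3] 14.0
top [399.3 185.8] 695.0 [ 519.5 -381.1] [178.9  94.9] -9.3
top [356.8 175.8] 956.0 [ 526.2 -304.4] [175.7 102.9] -7.5
top [377.7 181.2] 933.0 [ 520.7 -341.9] [116.2  74.5] 14.3
top [351.5 180.4] 699.5 [ 528.2 -280.6] [170.9  62.2] -5.1
top [377.8 181. ] 893.0 [ 520.7 -342.4] [113.1  73.3] 14.3
top [379.1 180.4] 1857.0 [ 522.8 -346.2] [146.7 103.2] 11.9
top [133.4 234.9] 492.5 [431.2 327.2] [83.8 52.7] 18.5
top [149.8 242.6] 775.0 [422.2 300.7] [176.2  90. ] -4.7
top [109.3 233.1] 740.0 [428.4 375.6] [176.8  96. ] -5.0
top [106.3 254.8] 255.0 [386.3 394.4] [92. 48.] -1.3
top [133.4 235. ] 460.5 [431.6 327.6] [82.8 51.5] 18.5
top [150.9 239.4] 613.5 [421.8 296.8] [176.1  82. ] -4.7
top [133.2 234.7] 428.0 [431.5 327.4] [80.5 49.7] 18.1
top [129.4 238.3] 1971.0 [424.8 338.4] [147.1 101.4] 18.8
scene
scene [111.7 238.7] 940.0 [ 516.5 -341. ] [114.7  75.2] 13.7
scene [111.8 238.7] 909.0 [ 515.9 -341.3] [113.9  73.9] 14.3
scene [111.4 238.9] 866.0 [ 517. -341.] [112.   73.3] 13.6
scene [110.3 240.6] 2018.5 [ 520.7 -345.3] [155.
[... 4617 characters left out ...]
26 127 126 126]
 [123 126 127 129 130 125 123 118 113 103 100  99 103 115 123 124 126 125
  123 125 115 124 123]
 [125 122 127 126 127 123 127 124 117 116 120 110 123 119 126 126 127 125
  126 124 132 128 126]
 [122 126 123 125 128 123 128 127 125 124 120 121 124 125 126 125 126 125
  126 124 124 121 127]
 [128 127 126 128 126 128 126 132 128 127 123 127 125 125 124 128 125 123
  125 127 127 122 126]
 [129 123 123 122 125 127 125 128 129 124 130 130 129 124 128 128 127 124
  122 125 127 125 125]
 [128 123 128 128 126 126 124 128 129 125 125 125 127 125 128 130 123 127
  128 125 126 128 120]]
psu [[ 0.501 -0.513  0.   ]
 [ 0.252 -0.521  0.   ]] [[ 0.513 -0.484  0.1  ]
 [ 0.329 -0.474  0.1  ]]
```

View pics/z2.png

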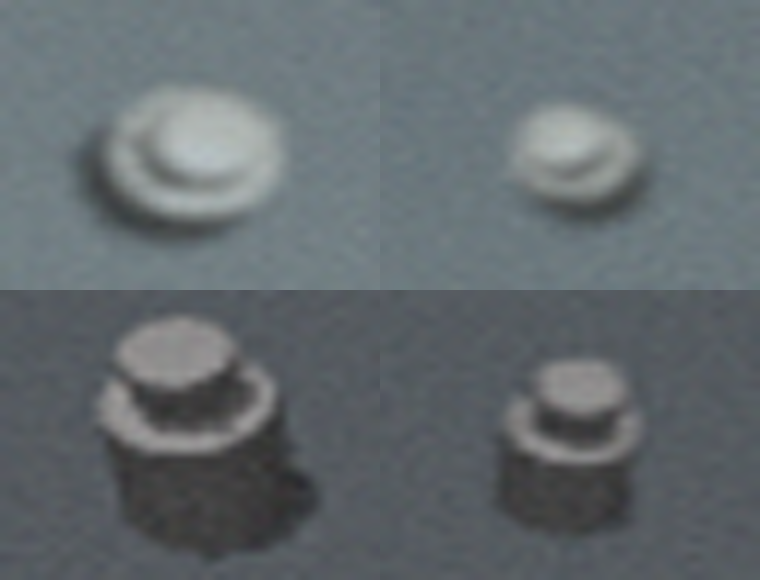

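```bash
python3 - <<'E'
from h import *
print(tri((313.3,199.0),(180.4,192.45)),tri((194.3,159.95),(314.5,210.3)))
print(ray("top",[(313.3,199)],.066),ray("top",[(194.3,159.95)],.05))
goto(638,-156.3,-61.3,4)
E
```

```text
[ 0.47454923 -0.15228879  0.06665995] [0.61053948 0.14764105 0.05021584]
[[ 0.47476175 -0.1518406   0.066     ]] [[0.61039648 0.14702824 0.05      ]]
tcp [ 240.5 -521.8  213.2] ang 24.7 q6 -0.02 | yaw units 18.77 dx dy dz units -2.59 -10.48 4.18
```

Request:
move_arm([
  [0,0,0,1,0.8],
  [0,0,0,1,0.8],
  [0,0,0,1,0.8],
  [0,0,0,1,0.8],
  [0,0,0,1,0.8],
  [0,0,0,1,0.8],
  [0,0,0,1,0.8],
  [0,0,0,1,0.8],
  [0,0,0,1,0.8],
  [0,0,0,1,0.8],
  [0,0,0,1,0.8],
  [0,0,0,1,0.8],
  [0,0,0,1,0.8],
  [0,0,0,1,0.8],
  [0,0,0,1,0.8],
  [0,0,0,1,0.8],
  [0,0,0,1,0.8],
  [0,0,0,1,0.8],
  [0,0,0,0.77,0.8],
], grip_force=20)

```text
clock: 2.48
tcp_pos: [0.2405, -0.5219, 0.2135]
orientation: [-0.0, 0.86, -0.511, -0.0]
contact_force: [-0.5, -0.6, -0.8]
gripper_width: 0.0823
grasp_force: 0.0
```

Request:
move_arm([
  [-0.2,-0.8,0,0,0.8],
  [-0.2,-0.8,0,0,0.8],
  [-0.2,-0.8,0,0,0.8],
  [-0.2,-0.8,0,0,0.8],
  [-0.2,-0.8,0,0,0.8],
  [-0.2,-0.8,0,0,0.8],
  [-0.2,-0.8,0,0,0.8],
  [-0.2,-0.8,0,0,0.8],
  [-0.2,-0.8,0,0,0.8],
  [-0.2,-0.8,0,0,0.8],
  [-0.2,-0.8,0,0,0.8],
  [-0.2,-0.8,0,0,0.8],
  [-0.19,-0.88,0,0,0.8],
  [0,0,0,0,0.8],
  [0,0,0,0,0.8],
])

```text
clock: 4.35
tcp_pos: [0.6374, -0.1571, 0.2133]
orientation: [0.001, 0.86, -0.51, -0.001]
contact_force: [-0.2, -0.7, 0.3]
gripper_width: 0.082
grasp_force: 0.0
```

```bash
python3 -c "
from h import *
goto(638,-156.3,-61.3,4)"
```

```text
tcp [ 637.4 -157.1  213.3] ang -61.3 q6 2.38 | yaw units 0.0 dx dy dz units -0.01 -0.02 4.19
```

Request:
move_arm([
  [0,0,0.8,0,0.8],
  [0,-0.02,0.8,0,0.8],
  [0,0,0.8,0,0.8],
  [0,0,0.8,0,0.8],
  [0,0,0.4,0,0.8],
  [0,0,0.3,0,0.8],
  [0,0,0.2,0,0.8],
  [0,0,0.09,0,0.8],
  [0,0,0,0,0.8],
  [0,0,0,0,-0.2],
  [0,0,0,0,-0.2],
  [0,0,0,0,-0.2],
  [0,0,0,0,-0.2],
  [0,0,0,0,-0.2],
  [0,0,0,0,-0.2],
], grip_force=20)

```text
clock: 6.22
tcp_pos: [0.6389, -0.1565, 0.0047]
orientation: [0.0, 0.86, -0.51, 0.0]
contact_force: [-1.4, -0.3, 2.8]
gripper_width: 0.0536
grasp_force: 20.0
```

Request:
move_arm([
  [0,0,-0.2,0,-0.2],
  [0,0,-0.5,0,-0.2],
  [0,0,-0.6,0,-0.2],
  [0,0,-0.6,0,-0.2],
  [0,0,-0.3,0,-0.2],
  [0,0,0,-1,-0.2],
  [0,0,0,-1,-0.2],
  [0,0,0,-1,-0.2],
  [0,0,0,-1,-0.2],
  [0,0,0,-1,-0.2],
  [0,0,0,-1,-0.2],
  [0,0,0,-1,-0.2],
  [0,0,0,-1,-0.2],
  [0,0,0,-1,-0.2],
  [0,0,0,-1,-0.2],
  [0,0,0,-1,-0.2],
  [0,0,0,-1,-0.2],
  [0,0,0,-1,-0.2],
  [0,0,0,-1,-0.2],
  [0,0,0,-1,-0.2],
])

```text
clock: 8.72
tcp_pos: [0.6385, -0.1564, 0.1138]
orientation: [-0.0, 0.998, 0.066, -0.001]
contact_force: [-0.1, 0.5, 0.2]
gripper_width: 0.0538
grasp_force: 20.0
```

```bash
python3 -c "
from h import *
cv2.imwrite('pics/t1.png',manip.grab_frame('scene')[:,:,::-1])
goto(509.8,-343.7,14.1,14.7)"
```

```text
tcp [ 638.5 -156.3  113.8] ang 7.7 q6 1.18 | yaw units -1.4 dx dy dz units -3.41 3.01 1.98
```

View pics/t1.png

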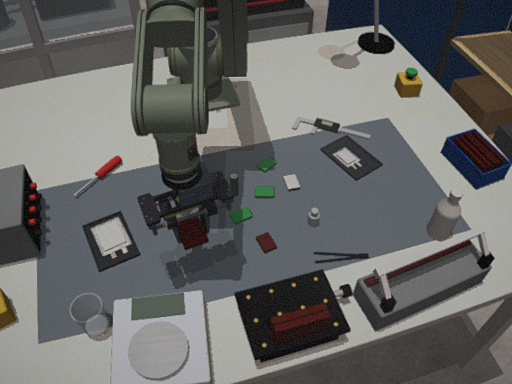

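The plate is held level in the jaws at about (193,233), with nothing else disturbed.

Request:
move_arm([
  [0,0,0,-0.7,-0.2],
  [0,0,0,-0.7,-0.2],
  [-0.5,0.4,0,0,-0.2],
  [-0.5,0.5,0,0,-0.2],
  [-0.5,0.5,0,0,-0.2],
  [-0.5,0.5,0,0,-0.2],
  [-0.5,0.4,0,0,-0.2],
  [-0.5,0.4,0,0,-0.2],
  [-0.41,0.31,0,0,-0.2],
  [0,0,0,0,-0.2],
  [0,0,0.5,0,-0.2],
  [0,0,0.5,0,-0.2],
  [0,0,0.4,0,-0.2],
  [0,0,0.2,0,-0.2],
  [0,0,0.1,0,-0.2],
  [0,0,0.1,0,-0.2],
  [0,0,0,0,-0.2],
])

```text
clock: 10.9
tcp_pos: [0.5096, -0.3435, 0.0246]
orientation: [0.0, 0.993, 0.121, 0.0]
contact_force: [-0.1, 0.4, -0.8]
gripper_width: 0.0539
grasp_force: 20.0
```

```bash
python3 -c "
from h import *
cv2.imwrite('pics/t2.png',cv2.resize(manip.grab_frame('scene')[200:280,60:167,::-1],None,fx=6,fy=6,interpolation=2))
goto(509.8,-343.7,14.1,14.7);print(manip.observe()['contact_force'])"
```

```text
tcp [ 509.7 -343.6   24.8] ang 13.9 q6 0.72 | yaw units -0.05 dx dy dz units 0.0 0.0 0.2
[-0.44276633 -0.12299349 -0.03920672]
```

View pics/t2.png

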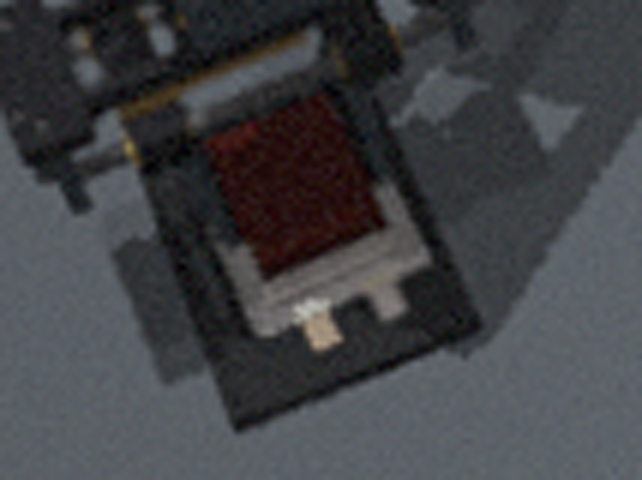

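The plate hangs about 10 mm above the large cell, square to it, with the tabs clear at (53+60, 55+200).

Request:
move_arm([
  [0,0,0.1,0,-0.2],
  [0,0,0.04,0,-0.2],
  [0,0,0.04,0,-0.2],
  [0,0,0,0,-0.2],
])

```text
clock: 11.45
tcp_pos: [0.5094, -0.3435, 0.0153]
orientation: [-0.0, 0.993, 0.121, -0.0]
contact_force: [0.4, 0.0, -0.3]
gripper_width: 0.0538
grasp_force: 20.0
```

Request:
move_arm([
  [0,0,0.01,0,-0.2],
  [0,0,0.01,0,-0.2],
  [0,0,0,0,-0.2],
])

```text
clock: 11.82
tcp_pos: [0.5096, -0.3436, 0.0147]
orientation: [0.0, 0.993, 0.121, 0.0]
contact_force: [-0.6, 0.2, 1.1]
gripper_width: 0.0541
grasp_force: 20.0
```

Contact is nearly there, so I'll open gently and back off.

Request:
move_arm([
  [0,0,0.01,0,-0.2],
  [0,0,0,0,0.2],
  [0,0,0,0,0.3],
  [0,0,0,0,0.4],
  [0,0,0,0,0.5],
  [0,0,0,0,0.5],
  [0,0,0,0,0.5],
  [0,0,-0.2,0,0.5],
  [0,0,-0.6,0,0.5],
  [0,0,-0.8,0,0.5],
  [0,0,-0.8,0,0.5],
  [0,0,0,0,0.5],
])

```text
clock: 13.32
tcp_pos: [0.5116, -0.3449, 0.1385]
orientation: [0.003, 0.993, 0.121, 0.003]
contact_force: [0.0, 0.0, -0.5]
gripper_width: 0.0687
grasp_force: 0.0
```

```bash
python3 -c "
from h import *
goto(638.7,16,8.8,4)"
```

```text
tcp [ 511.6 -344.9  138.5] ang 13.9 q6 0.72 | yaw units 1.11 dx dy dz units 3.62 -6.74 2.69
```

Request:
move_arm([
  [0,0,0,0.6,0.4],
  [0,0,0,0.51,0.4],
  [0.4,-0.7,0,0,0.4],
  [0.4,-0.7,0,0,0.4],
  [0.4,-0.7,0,0,0.4],
  [0.4,-0.7,0,0,0.4],
  [0.4,-0.7,0,0,0.4],
  [0.4,-0.7,0,0,0.4],
  [0.4,-0.7,0,0,0.4],
  [0.4,-0.7,0,0,0.4],
  [0.4,-0.7,0,0,0.4],
  [0.02,-0.44,0,0,0.4],
  [0,0,0,0,0.4],
  [0,0,0,0,0.4],
])

```text
clock: 15.08
tcp_pos: [0.6362, 0.016, 0.1338]
orientation: [0.0, 0.997, 0.076, -0.0]
contact_force: [0.3, -0.6, 0.6]
gripper_width: 0.0639
grasp_force: 0.0
```

```bash
python3 -c "
from h import *
im=manip.grab_frame('scene')[:,:,::-1].copy(); cv2.imwrite('pics/s3.png',im)
H,S,V=cv2.split(cv2.cvtColor(im,cv2.COLOR_BGR2HSV)); blobs('scene',((H<10)|(H>170))&(S>90),.022,60,(60,200,160,280))
goto(638.7,16,8.8,4)"
```

```text
scene [109.6 232.7] 470.0 [ 511.2 -341.8] [78.1 50. ] 14.1
tcp [636.4  15.8 134. ] ang 8.7 q6 1.43 | yaw units -0.02 dx dy dz units 0.05 0.0 2.6
```

Request:
move_arm([
  [0.05,0,0.7,0,0.4],
  [0,0,0.7,0,0.4],
  [0,0,0.6,0,0.4],
  [0,0,0.3,0,0.4],
  [0,0,0.2,0,0.4],
  [0,0,0.1,0,0.4],
  [0,0,0,0,0.4],
  [0,0,0,0,-0.5],
  [0,0,0,0,-0.5],
  [0,0,0,0,-0.5],
  [0,0,0,0,-0.5],
  [0,0,0,0,-0.5],
  [0,0,0,0,-0.5],
], grip_force=15)

```text
clock: 16.75
tcp_pos: [0.6395, 0.0176, 0.0042]
orientation: [0.0, 0.997, 0.077, 0.0]
contact_force: [-0.5, 0.8, 3.7]
gripper_width: 0.034
grasp_force: 15.0
```

Request:
move_arm([
  [0,0,-0.2,0,-0.5],
  [0,0,-0.5,0,-0.5],
  [0,0,-0.7,0,-0.5],
  [0,0,-0.7,0,-0.5],
  [0,0,-0.3,0,-0.5],
  [0,0,0,-0.7,-0.5],
  [0,0,0,-0.7,-0.5],
  [0,0,0,-0.7,-0.5],
  [0,0,0,0,-0.5],
])

```text
clock: 17.88
tcp_pos: [0.6388, 0.0176, 0.1232]
orientation: [-0.0, 0.987, 0.16, -0.001]
contact_force: [-0.7, 0.4, 0.5]
gripper_width: 0.0339
grasp_force: 15.0
```

```bash
python3 -c "
from h import *
goto(421.7,325.4,18.3,14.2)"
```

```text
tcp [638.8  17.6 123.2] ang 18.4 q6 1.26 | yaw units 0.02 dx dy dz units -2.19 -7.21 2.18
```

Request:
move_arm([
  [-0.2,-0.6,0,0,-0.5],
  [-0.2,-0.6,0,0,-0.5],
  [-0.2,-0.6,0,0,-0.5],
  [-0.2,-0.7,0,0,-0.5],
  [-0.2,-0.7,0,0,-0.5],
  [-0.2,-0.7,0,0,-0.5],
  [-0.2,-0.7,0,0,-0.5],
  [-0.2,-0.7,0,0,-0.5],
  [-0.2,-0.7,0,0,-0.5],
  [-0.2,-0.6,0,0,-0.5],
  [-0.19,-0.61,0,0,-0.5],
  [0,0,0,0,-0.5],
  [0,0,0.6,0,-0.5],
  [0,0,0.6,0,-0.5],
  [0,0,0.4,0,-0.5],
  [0,0,0.2,0,-0.5],
  [0,0,0.2,0,-0.5],
  [0,0,0,0,-0.5],
])

```text
clock: 20.12
tcp_pos: [0.4216, 0.3247, 0.0236]
orientation: [0.0, 0.987, 0.16, -0.0]
contact_force: [-0.0, 1.3, -1.6]
gripper_width: 0.0339
grasp_force: 15.0
```

```bash
python3 -c "
from h import *
goto(421.7,325.4,18.3,14.2);im=manip.grab_frame('scene')[:,:,::-1].copy()
cv2.imwrite('pics/t4.png',cv2.resize(im[120:190,300:400],None,fx=6,fy=6,interpolation=2))"
```

```text
tcp [421.6 324.7  23.6] ang 18.4 q6 1.88 | yaw units 0.02 dx dy dz units 0.01 -0.01 0.19
```

View pics/t4.png

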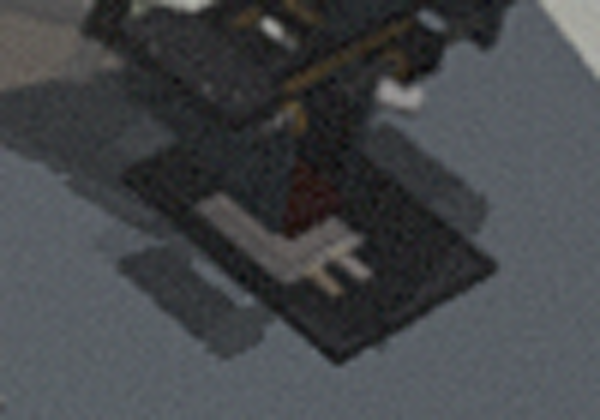

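The small plate sits just above the small cell, aligned with it; the plate corner is at about (348,159) in the full image.

Request:
move_arm([
  [0,0,0.08,0,-0.5],
  [0,0,0.04,0,-0.5],
  [0,0,0.04,0,-0.5],
  [0,0,0.02,0,-0.5],
  [0,0,0.02,0,-0.5],
  [0,0,0,0,-0.5],
])

```text
clock: 20.92
tcp_pos: [0.4216, 0.3251, 0.0142]
orientation: [-0.0, 0.987, 0.16, 0.0]
contact_force: [-0.9, -0.1, 2.6]
gripper_width: 0.0341
grasp_force: 15.0
```

Contact is felt (about 2.6 N).

Request:
move_arm([
  [0,0,0,0,-0.2],
  [0,0,0,0,-0.1],
  [0,0,0,0,0],
  [0,0,0,0,0.1],
  [0,0,0,0,0.1],
  [0,0,0,0,0.1],
  [0,0,-0.2,0,0.1],
  [0,0,-0.6,0,0.1],
  [0,0,-0.8,0,0.2],
  [0,0,-0.8,0,0.2],
  [0,0,0,0,0.2],
])

```text
clock: 22.3
tcp_pos: [0.4235, 0.3265, 0.1379]
orientation: [-0.002, 0.987, 0.16, 0.004]
contact_force: [-0.1, -0.5, -0.6]
gripper_width: 0.0546
grasp_force: 0.0
```

```bash
python3 -c "
from h import *
goto(610.5,147.4,18.3,9)"
```

```text
tcp [423.5 326.5 137.9] ang 18.4 q6 1.88 | yaw units 0.02 dx dy dz units 2.43 4.57 2.58
```

Request:
move_arm([
  [0.3,0.6,0,0,0.3],
  [0.3,0.6,0,0,0.3],
  [0.3,0.6,0,0,0.3],
  [0.3,0.6,0,0,0.3],
  [0.3,0.6,0,0,0.3],
  [0.3,0.6,0,0,0.3],
  [0.3,0.6,0,0,0.3],
  [0.33,0.37,0,0,0.3],
  [0,0,0,0,0.3],
  [0,0,0,0,0.3],
])

```text
clock: 23.55
tcp_pos: [0.6079, 0.1468, 0.1332]
orientation: [-0.0, 0.987, 0.16, -0.001]
contact_force: [-0.4, -0.0, 0.6]
gripper_width: 0.0592
grasp_force: 0.0
```

```bash
python3 -c "
from h import *
for n,z,b in(('scene',.022,(60,130,400,280)),('top',.022,(80,120,440,270))):
  im=manip.grab_frame(n)[:,:,::-1].copy()
  H,S,V=cv2.split(cv2.cvtColor(im,cv2.COLOR_BGR2HSV)); blobs(n,((H<10)|(H>170))&(S>90),z,60,b)
goto(610.5,147.4,18.3,9)"
```

```text
scene [109.7 232.1] 472.0 [ 510.1 -341.5] [78.2 50.8] 14.0
scene [108.1 166.9] 216.0 [ 281.7 -324.2] [90.1 32.2] -51.7
top [391.3 265.2] 95.5 [ 289.5 -340.1] [44.6 20.8] -56.4
top [133.5 238. ] 155.0 [420.7 322.7] [41.9 29.3] 18.7
top [379.8 183.2] 399.5 [ 510.6 -341.9] [65.2 50.3] 13.6
tcp [608.  147.2 133.7] ang 18.5 q6 1.47 | yaw units 0.04 dx dy dz units 0.05 0.01 2.49
```

Request:
move_arm([
  [0.05,0,0.7,0,0.3],
  [0,0,0.6,0,0.3],
  [0,0,0.5,0,0.3],
  [0,0,0.3,0,0.3],
  [0,0,0.2,0,0.3],
  [0,0,0.15,0,0.3],
  [0,0,0,0,0.3],
  [0,0,0,0,-0.7],
  [0,0,0,0,-0.7],
  [0,0,0,0,-0.7],
  [0,0,0,0,-0.7],
  [0,0,0,0,-0.7],
  [0,0,0,0,-0.7],
], grip_force=30)

```text
clock: 25.28
tcp_pos: [0.6116, 0.1475, 0.0117]
orientation: [-0.0, 0.987, 0.16, 0.0]
contact_force: [-0.6, -0.0, 2.8]
gripper_width: 0.0275
grasp_force: 30.0
```

Request:
move_arm([
  [0,0,-0.2,0,-0.7],
  [0,0,-0.5,0,-0.7],
  [0,0,-0.6,0,-0.7],
  [0,0,-0.6,0,-0.7],
  [0,0,-0.2,0,-0.7],
  [0,0,0,0,-0.7],
  [0,0,0,0,-0.7],
])

```text
clock: 26.15
tcp_pos: [0.6104, 0.1472, 0.1149]
orientation: [0.0, 0.987, 0.16, -0.001]
contact_force: [-0.4, -0.2, -1.9]
gripper_width: 0.0275
grasp_force: 30.0
```

```bash
python3 -c "
from h import *
goto(422,325,18.3,33.5)
cv2.imwrite('pics/t5.png',cv2.resize(manip.grab_frame('scene')[150:260,250:400,::-1],None,fx=5,fy=5,interpolation=2))"
```

```text
tcp [610.4 147.2 114.9] ang 18.4 q6 1.47 | yaw units 0.03 dx dy dz units -2.46 -4.56 1.63
```

View pics/t5.png

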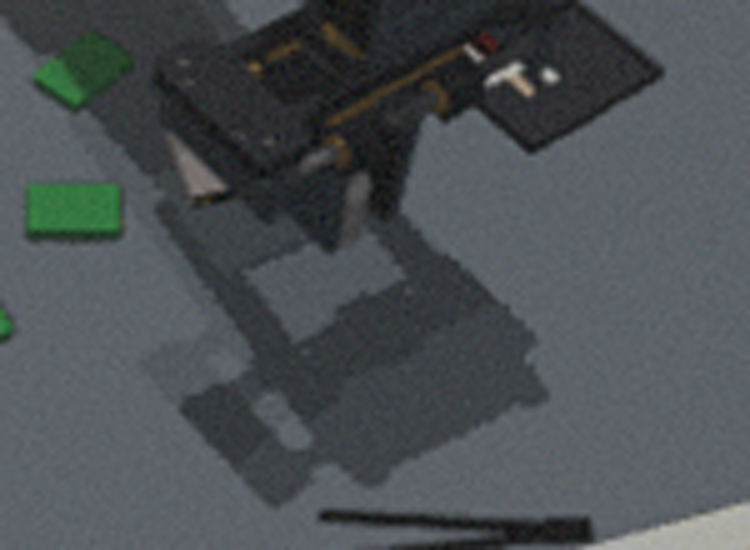

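The small weight hangs upright between the fingers at about (321,191).

Request:
move_arm([
  [-0.2,-0.4,0,0,-0.7],
  [-0.3,-0.5,0,0,-0.7],
  [-0.3,-0.5,0,0,-0.7],
  [-0.3,-0.6,0,0,-0.7],
  [-0.3,-0.6,0,0,-0.7],
  [-0.3,-0.6,0,0,-0.7],
  [-0.3,-0.6,0,0,-0.7],
  [-0.3,-0.5,0,0,-0.7],
  [-0.16,-0.26,0,0,-0.7],
  [0,0,0,0,-0.7],
  [0,0,0,0,-0.7],
  [0,0,0.5,0,-0.7],
  [0,0,0.5,0,-0.7],
  [0,0,0.3,0,-0.7],
  [0,0,0.1,0,-0.7],
  [0,0,0,0,-0.7],
  [0,0,0,0,-0.7],
])

```text
clock: 28.32
tcp_pos: [0.4233, 0.3252, 0.0472]
orientation: [-0.0, 0.987, 0.16, 0.001]
contact_force: [0.6, -0.2, -2.5]
gripper_width: 0.0269
grasp_force: 30.0
```

```bash
python3 -c "
from h import *
goto(422,325,18.3,33.5);im=manip.grab_frame('scene')[:,:,::-1].copy()
cv2.imwrite('pics/t6.png',cv2.resize(im[120:190,300:400],None,fx=6,fy=6,interpolation=2))"
```

```text
tcp [423.3 325.2  47.2] ang 18.4 q6 1.88 | yaw units 0.02 dx dy dz units -0.03 -0.0 0.27
```

View pics/t6.png

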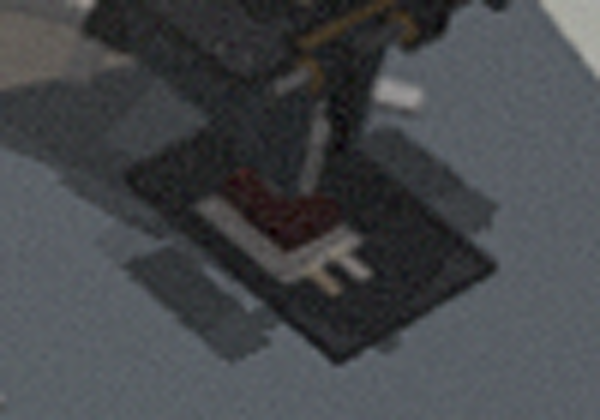

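The weight is above the middle of the plate at about (350,150), still upright.

Request:
move_arm([
  [-0.03,0,0.1,0,-0.7],
  [0,0,0.05,0,-0.7],
  [0,0,0.05,0,-0.7],
  [0,0,0,0,-0.7],
])

```text
clock: 28.88
tcp_pos: [0.4211, 0.3243, 0.0361]
orientation: [0.0, 0.987, 0.16, -0.0]
contact_force: [-0.0, -0.0, -1.6]
gripper_width: 0.0273
grasp_force: 30.0
```

Request:
move_arm([
  [0,0,0.02,0,-0.7],
  [0,0,0.02,0,-0.7],
  [0,0,0,0,-0.7],
])

```text
clock: 29.25
tcp_pos: [0.4212, 0.3244, 0.0343]
orientation: [0.0, 0.987, 0.16, -0.0]
contact_force: [0.0, -0.2, -2.1]
gripper_width: 0.0274
grasp_force: 30.0
```

Request:
move_arm([
  [0,0,0.01,0,-0.7],
  [0,0,0.01,0,-0.7],
  [0,0,0.01,0,-0.7],
  [0,0,0,0,-0.7],
])

```text
clock: 29.75
tcp_pos: [0.4214, 0.3244, 0.0337]
orientation: [-0.0, 0.987, 0.16, 0.0]
contact_force: [-0.7, -0.7, 4.6]
gripper_width: 0.0269
grasp_force: 30.0
```

Touching. I'll open the jaws slowly.

Request:
move_arm([
  [0,0,0,0,-0.3],
  [0,0,0,0,-0.2],
  [0,0,0,0,-0.1],
  [0,0,0,0,0],
  [0,0,0,0,0.2],
  [0,0,0,0,0.2],
  [0,0,0,0,0.2],
  [0,0,-0.3,0,0.2],
  [0,0,-0.6,0,0.2],
  [0,0,-0.8,0,0.2],
  [0,0,-0.8,0,0.2],
  [0,0,0,0,0.4],
])

```text
clock: 31.25
tcp_pos: [0.4232, 0.3258, 0.1623]
orientation: [-0.002, 0.987, 0.16, 0.004]
contact_force: [-0.5, 0.2, -0.0]
gripper_width: 0.0619
grasp_force: 0.0
```

```bash
python3 -c "
from h import *
goto(474.6,-152.1,14.1,13)"
```

```text
tcp [423.2 325.8 162.3] ang 18.4 q6 1.88 | yaw units 0.94 dx dy dz units -1.33 9.52 2.99
```

Request:
move_arm([
  [0,0,0,0.94,0.5],
  [-0.1,0.7,0,0,0.5],
  [-0.1,0.8,0,0,0.5],
  [-0.1,0.8,0,0,0.5],
  [-0.1,0.8,0,0,0.5],
  [-0.1,0.8,0,0,0.5],
  [-0.1,0.8,0,0,0.5],
  [-0.1,0.8,0,0,0.5],
  [-0.1,0.8,0,0,0.5],
  [-0.1,0.8,0,0,0.5],
  [-0.1,0.8,0,0,0.5],
  [-0.1,0.8,0,0,0.5],
  [-0.23,0.82,0,0,0.5],
  [0,0,0,0,0.5],
  [0,0,0,0,0.5],
])

```text
clock: 33.12
tcp_pos: [0.4722, -0.1529, 0.1575]
orientation: [-0.001, 0.992, 0.123, -0.001]
contact_force: [0.0, 1.4, -0.7]
gripper_width: 0.0685
grasp_force: 0.0
```

```bash
python3 -c "
from h import *
goto(474.6,-152.1,14.1,13)"
```

```text
tcp [ 472.2 -152.9  157.5] ang 14.1 q6 0.99 | yaw units -0.0 dx dy dz units 0.05 -0.0 2.89
```

Request:
move_arm([
  [0.05,0,0.7,0,0.5],
  [0,0,0.7,0,0.5],
  [0,0,0.6,0,0.5],
  [0,0,0.4,0,0.5],
  [0,0,0.3,0,0.5],
  [0,0,0.2,0,0.5],
  [0,0,0,0,0.5],
  [0,0,0,0,-0.4],
  [0,0,0,0,-0.4],
  [0,0,0,0,-0.4],
  [0,0,0,0,-0.4],
  [0,0,0,0,-0.4],
  [0,0,0,0,-0.4],
], grip_force=45)

```text
clock: 34.75
tcp_pos: [0.4755, -0.1531, 0.0133]
orientation: [0.0, 0.992, 0.123, 0.0]
contact_force: [0.0, -1.8, 4.7]
gripper_width: 0.0372
grasp_force: 45.0
```

```bash
python3 -c "
from h import *
goto(474.6,-152.1,14.1,13)"
```

```text
tcp [ 475.5 -153.1   13.3] ang 14.1 q6 0.99 | yaw units 0.0 dx dy dz units -0.01 -0.02 0.01
```

Request:
move_arm([
  [0,0,-0.2,0,-0.4],
  [0,0,-0.5,0,-0.4],
  [0,0,-0.6,0,-0.4],
  [0,0,-0.6,0,-0.4],
  [0,0,-0.2,0,-0.4],
  [0,0,0,0,-0.4],
  [0,0,0,0,-0.4],
])

```text
clock: 35.62
tcp_pos: [0.4741, -0.1524, 0.1165]
orientation: [-0.001, 0.992, 0.123, -0.001]
contact_force: [-0.4, 0.5, -4.9]
gripper_width: 0.0373
grasp_force: 45.0
```

```bash
python3 -c "
from h import *
goto(511,-343,14.1,35.3)"
```

```text
tcp [ 474.1 -152.4  116.5] ang 14.1 q6 0.99 | yaw units 0.0 dx dy dz units -0.21 3.88 1.62
```

Request:
move_arm([
  [0,0.3,0,0,-0.4],
  [0,0.5,0,0,-0.4],
  [0,0.5,0,0,-0.4],
  [-0.1,0.6,0,0,-0.4],
  [-0.11,0.6,0,0,-0.4],
  [0,0.5,0,0,-0.4],
  [0,0.5,0,0,-0.4],
  [0,0.38,0,0,-0.4],
  [0,0,0,0,-0.4],
  [0,0,0,0,-0.4],
  [0,0,0.5,0,-0.4],
  [0,0,0.5,0,-0.4],
  [0,0,0.3,0,-0.4],
  [0,0,0.1,0,-0.4],
  [0,0,0,0,-0.4],
  [0,0,0,0,-0.4],
])

```text
clock: 37.62
tcp_pos: [0.5129, -0.3439, 0.0489]
orientation: [0.001, 0.992, 0.123, 0.001]
contact_force: [-0.5, 0.4, -5.0]
gripper_width: 0.0369
grasp_force: 45.0
```

```bash
python3 -c "
from h import *
goto(511,-343,14.1,35.3);im=manip.grab_frame('scene')[:,:,::-1].copy()
cv2.imwrite('pics/t7.png',cv2.resize(im[190:275,50:170],None,fx=6,fy=6,interpolation=2))"
```

```text
tcp [ 512.9 -343.9   48.9] ang 14.1 q6 0.72 | yaw units 0.0 dx dy dz units -0.03 -0.03 0.27
```

View pics/t7.png

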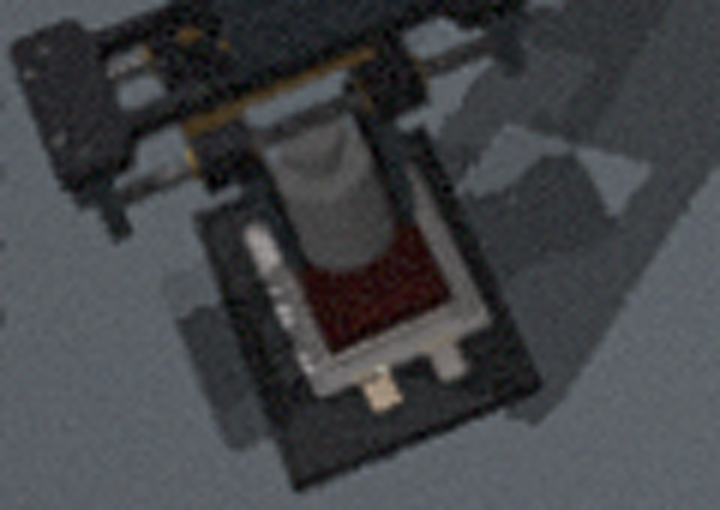

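The large weight hangs about 13 mm above the middle of the plate, upright, at about (107,228).

Request:
move_arm([
  [-0.02,-0.01,0.1,0,-0.4],
  [0,0,0.06,0,-0.4],
  [0,0,0.05,0,-0.4],
  [0,0,0.02,0,-0.4],
  [0,0,0,0,-0.4],
])

```text
clock: 38.3
tcp_pos: [0.5112, -0.3433, 0.0364]
orientation: [-0.0, 0.992, 0.123, -0.0]
contact_force: [0.3, 1.0, -4.6]
gripper_width: 0.0375
grasp_force: 45.0
```

Request:
move_arm([
  [0,0,0.01,0,-0.4],
  [0,0,0.01,0,-0.4],
  [0,0,0.01,0,-0.4],
  [0,0,0,0,-0.4],
])

```text
clock: 38.8
tcp_pos: [0.5113, -0.3434, 0.0354]
orientation: [0.0, 0.992, 0.123, 0.0]
contact_force: [-1.0, 0.0, -1.0]
gripper_width: 0.0375
grasp_force: 45.0
```

Force rising (-5 to -1 N): contact. One more small step, then release.

Request:
move_arm([
  [0,0,0.01,0,-0.4],
  [0,0,0,0,-0.4],
  [0,0,0,0,-0.1],
  [0,0,0,0,0],
  [0,0,0,0,0.1],
  [0,0,0,0,0.2],
  [0,0,0,0,0.4],
  [0,0,0,0,0.4],
  [0,0,0,0,0.4],
  [0,0,-0.3,0,0.4],
  [0,0,-0.6,0,0.4],
  [0,0,-0.8,0,0.4],
  [0,0,-0.8,0,0.4],
  [0.8,-0.8,-0.5,0,0.4],
  [0.8,-0.8,0,0,0.4],
  [0.8,-0.8,0,0,0.4],
  [0.5,-0.8,0,0,0.4],
  [0,0,0,0,0.4],
])

```text
clock: 41.05
tcp_pos: [0.6138, -0.1497, 0.1855]
orientation: [-0.0, 0.992, 0.125, 0.001]
contact_force: [0.8, 0.0, 1.9]
gripper_width: 0.0638
grasp_force: 0.0
```

```bash
python3 -c "
from h import *
im=manip.grab_frame('scene')[:,:,::-1].copy(); cv2.imwrite('pics/s8.png',im)
t=manip.grab_frame('top')[:,:,::-1].copy()
cv2.imwrite('pics/t8.png',np.vstack([np.hstack([cv2.resize(im[y:y+60,x:x+80],(400,300),interpolation=2) for x,y in((72,205),(308,125))]),np.hstack([cv2.resize(t[y:y+60,x:x+80],(400,300),interpolation=2) for x,y in((340,150),(94,205))])]))"
```

```text
(no output)
```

View pics/t8.png

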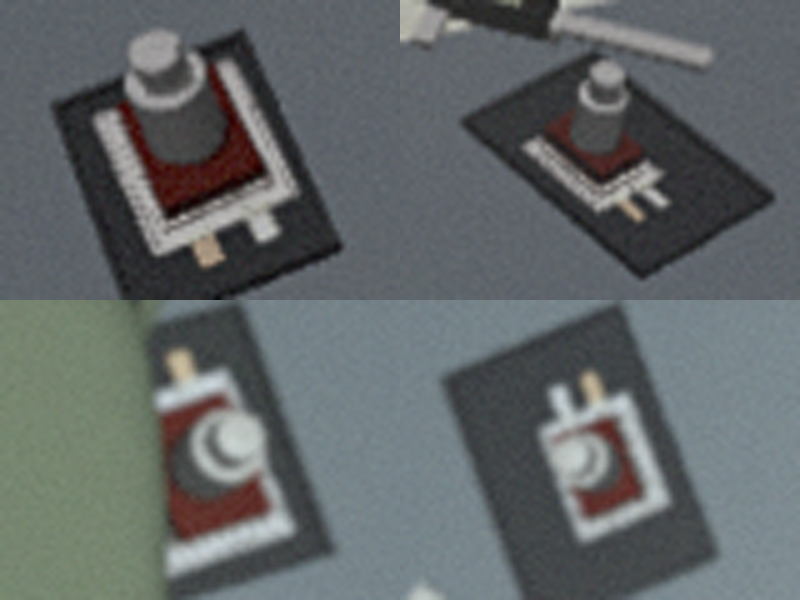

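View pics/s8.png

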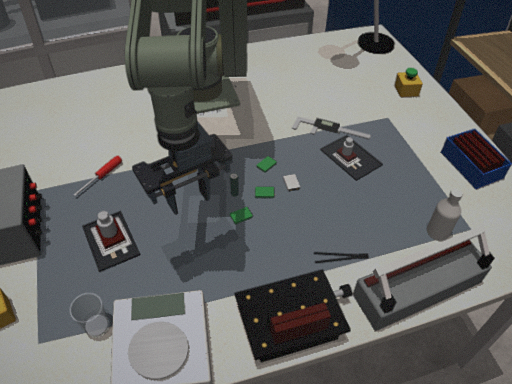

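Both weights stand upright on their plates and the plates are square on their pockets. The round cell at (234,184) and the flat cell at (291,182) are undisturbed. I'll check the knob positions against the plate centres (large 510.5,-342.5; small 421.5,324.5), then hand in.

```bash
python3 -c "
from h import *
a=ray('scene',[(102.3,214.6)],.088)[0]*1000; b=ray('scene',[(348.6,138.9)],.072)[0]*1000; c=ray('top',[(94+177/5-.5,205+160/5-.5)],.072)[0]*1000
d=ray('top',[(340+241/5-.5,150+138/5-.5)],.088)[0]*1000
print(a,d,b,c)
ok=all(np.hypot(*(p[:2]-q))<7 for p,q in((a,(510.5,-342.5)),(b,(421.5,324.5))))
print(ok, manip.finish_job() if ok else '')"
```

```text
[ 508.48942552 -343.02261846   88.        ] [ 510.15630566 -343.97479796   88.        ] [418.87325819 323.90590411  72.        ] [419.07629028 321.03654341  72.        ]
the job is handed in; nothing more can be done
True None
```

Both plates are on their pouch cells with the matching weights standing upright on them, each within about 5 mm of the plate centre by the cameras; the job is handed in, and no verdict was returned.

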